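Set the impression lever of the proof press to the third click

ROBOT

A 6-joint arm with a two-finger parallel gripper is mounted at the origin on the work surface. World frame = base frame: x ahead of the robot, y to its left, z up, the work surface at z = 0. Lengths are in mm, angles in rad, forces in N, time in s.
With the tool pointing down it reaches from about 325 to 775 mm from the base axis. Payload 5.5 kg.
Tool frame: the origin (TCP) lies at the very end of the fingers, on their centre line; the grasp point (between the pads) lies r.tcp_to_grasp behind it (r.tcp_to_grasp is the distance from the TCP to the grasp point, in mm); z points along the fingers, y is the line along which they close (so a half turn about z gives the same grasp; the last joint's range is limited). The gripper opens to 88 mm and grips with 3 to 60 N. Pads are 20 mm wide; open, the fingers measure 115 mm over their backs; the gripper's body (75 mm by 178 mm) begins 61 mm behind the grasp point.
Start: joints at [-1.269, 0.091, 1.231, -0, 1.82, -0.057], TCP at [210.691, -561.806, 222.631] pointing down, gripper open.
Joint ranges: [-2.87, 2.87], [-0.86, 2.18], [0.17, 2.46], [-1.51, 4.65], [0.06, 2.69], [-2.65, 2.65]. Speed limits (rad/s): [2.57, 2.57, 3.01, 3.14, 3.14, 3.14].

INTERFACE

Orientations are given as [roll, pitch, yaw] about the fixed x, y, z axes, in that order (R = Rz(yaw) Ry(pitch) Rx(roll)).
In Python, from rig import r gives the robot as it stands. The module is installed in compiled form; this text tells all that it offers. Calls block until the motion is done:
- r.movep(position, orientation): joint-space move of the TCP to a pose.
- r.move_linear(position, ori=None, vel=150, guard=None): straight line of the TCP; ori=None keeps the orientation; vel is the mean speed in mm/s. With guard (N) it stops when the force on the tool has changed by that much, and returns True; else False.
- r.movej(angles): joint-space move.
- r.move_gripper(opening, newtons=None): opening from 0.0 (shut) to 1.0 (fully open); newtons is the grip in N (None keeps the last); returns when the fingers have stopped.
- r.dwell(seconds).
- r.ik(position, orientation): joint angles nearest the present ones, or None.
- r.grab_frame(name): name is "scene" or "top" or "wrist"; returns a dict with "img" (400x640x3 uint8, red, green, blue), "range_z" (400x640 float32, mm along the optical axis (not along the pixel's ray), 0 where there is no reading), "intrinsics" (3x3 intrinsics, pixels), "view" (4x4, takes a point from world to camera coordinates); the wrist camera has in their place "T_tool_cam" (4x4, takes a point from camera to tool coordinates, whose origin is the TCP and whose axes are the flange's). Camera axes: x right, y down, z forward; pixel columns grow to the right and rows downward; lengths in mm; the calibration is good to about 2 mm. A picture is of the moment at which its call begins: read the wrist's pose just before it.
A pose or a line that the arm cannot do raises r.PlanningError and nothing moves.
- r.finish_job(): hands the job in; it is judged then, once.
Readings, each from a call of its own:
- r.get_time_s(): time.
- r.get_qpos(): joint angles.
- r.get_joint_velocities(): joint speeds.
- r.get_joint_efforts(): joint torques, N m.
- r.get_ee_pos(): TCP position.
- r.get_eef_rot(): TCP orientation.
- r.get_ft_force(): force on the tool from outside, world axes, zero at the start.
- r.get_wrist_torque(): the same for the moment, N m.
- r.get_grip_width(): opening from 0.0 (shut) to 1.0 (fully open).
- r.get_grasp_force(): force on a finger pad.
Only numpy, scipy, OpenCV 4.12 (cv2) and the standard library are available. Lean on these libraries where they do the work, as an engineer would, in place of code of your own. Each camera call takes 0.05 s, during which the arm holds its last target. There are 200 camera calls.

TASK

Set the impression lever of the blue proof press by pushing the red lever with a fingertip: first slide it all the way home to its stop at the white-marked end of the slot (the right-hand end seen from the robot), then slide it back out and stop at the third click, counting the home notch as zero and never going on past the third click. Only push the lever, do not pinch it; leave everything else where it is, and finish clear of the lever.

Things in the scene. Friction and masses are not known exactly. Their poses are not given: they have to be found in the camera images.
- press: blue proof press, fixed to the table, 350 x 360 x 60 mm base, yaw varies. Origin on the table under the slot's middle; x away from the robot, y along the slot to the robot's left. Flat front deck (z 60 mm, x -60 to 50 mm) with only the lever; behind it a bed (z 64 mm) with low things (19 mm). Roller frame from x = 177 mm, 190 mm high; crank outside the +y side (y 180 to 230, x 100 to 320 mm)
- lever (a joint): travel of the red lever along the press's +y, m: 0 = home stop (white mark), 0.070 = far stop. Ball detent, notch every 14 mm: home is notch 0, clicks at 0.014, 0.028, 0.042 (third), 0.056, 0.070. Pushing over a hump takes about 7 N (peak 3.5 mm on, a stop does not give); past 7 mm the lever snaps into the next notch by itself, ahead of the finger. Starts in notch 1, 2 or 3
- lever_grip (a point): middle of the lever's red paddle, 97 mm above the table (37 mm above the deck); moves with the lever. The paddle is 32 mm wide (press x), 14 mm thick (press y), reaches from 77 to 119 mm above the table at mid-width, with a thin steel stem below it
- home_end (a point): fixed point on the press deck, 60 mm above the table, in the slot under the lever when it is home (press y = -35 mm); a white bar is painted 27 mm further towards -y
- cheek_home: the paddle's flat face on the home side (its -y side): a 3.5 mm red plate 32 x 38 mm; push this face to move the lever out. Same origin as the lever: on the slot at deck height, under the paddle
- cheek_out: the paddle's flat face on the outer side (its +y side), same size and origin; push this face to move the lever home. Touching both faces at once counts as pinching
- block: carved printing block lying on the press bed: pale wood board with dark lino on top, 85 x 120 x 15 mm; origin under its centre
- gouge_a: carving gouge lying on the press bed: red handle 85 x 20 x 18 mm with a thin steel blade, 140 mm long in all; origin on its underside, x towards the blade
- gouge_b: second red-handled gouge of the same size, on the table to the left
- brayer: ink roller on the table to the left: wooden handle and black rubber roll, about 180 mm long, 40 mm high; origin at its underside between handle and roll
- ink_jar: jar with orange label and black lid, 70 mm wide, 75 mm high, on the table to the right; origin under its centre
- mug: blue mug, 80 mm wide, 90 mm high, on the table to the right; origin under its centre
- eraser: white eraser, 58 x 24 x 14 mm, on the table to the right; origin under its centre

How it is judged (in metres and radians):
On the way, in this order (a step that is already met when the one before it is completed fails the run):
1. the lever is slid home to its stop (value of joint lever below 0.003 m), for 0.2 s.
2. the lever rests at the third click (value of joint lever between 0.0395 and 0.0445 m and velocity of joint lever between -0.01 and 0.01 m/s), for 0.3 s.
At the end, for the whole second after the job is handed in: the lever rests in the third notch, 42 mm from its home stop (within 2.5 mm), after having been home (within 3 mm), and nothing touches it (all of step 2).
It fails at once if the lever goes past the third click, over the hump towards the fourth (more than 50 mm from home) (value of joint lever above 0.05 m).
It fails at once if the lever is pinched: fingers press on both of its faces at once (contact force between the fingers and cheek_home above 0.5 N and contact force between the fingers and cheek_out above 0.5 N).
It fails at once if one of the loose things (block, gouges, brayer, jar, mug, eraser) is lifted or shifted more than 15 mm (distance of any of block, gouge_a, gouge_b, brayer, ink_jar, mug, eraser from where it was at the start of the episode above 0.015 m).
It also fails if it takes over 69 s, if anything falls off the work surface, if the arm or the gripper's body presses on something with over 40 N, if the wrist force passes 120 N, or if a joint passes its speed limit or range.

## Working session

There is one attempt and no reset: what is moved stays moved. The work goes in short steps, each a Python script; the robot and the scene stay as the last script left them, time stands still between calls to the robot, and variables do not carry over. Pictures are saved under pics/ and viewed, at most 10 in all, crops included, and the job is handed in when it is done.

```bash
mkdir -p pics; cat > h.py <<'E'
import numpy as np, cv2
from rig import r
def pts(f, mask):
    v,u=np.nonzero(mask&(f["range_z"]>0)); z=f["range_z"][v,u]; K=f["intrinsics"]
    c=np.stack([(u-K[0,2])/K[0,0]*z,(v-K[1,2])/K[1,1]*z,z,np.ones_like(z)])
    return (np.linalg.inv(f["view"])@c)[:3].T,u,v
def save(f,n): cv2.imwrite(f"pics/{n}.png",cv2.cvtColor(f["img"],cv2.COLOR_RGB2BGR))
def red(f):
    h=cv2.cvtColor(f["img"],cv2.COLOR_RGB2HSV); H,S,V=[h[...,i].astype(int) for i in range(3)]
    return ((H<8)|(H>172))&(S>130)&(V>70)
E
python3 - <<'E'
from h import *
for n in("top","scene"):
    f=r.grab_frame(n); save(f,n)
    k,l,s,c=cv2.connectedComponentsWithStats(red(f).astype(np.uint8))
    for i in range(1,k):
        if s[i,4]>25:
            p,_,_=pts(f,l==i); print(n,s[i],p.mean(0).round(),p.min(0).round(),p.max(0).round())
print(r.tcp_to_grasp,r.get_eef_rot())
E
```

```text
top [317 119  15  28 172] [677.   1.  81.] [640. -18.  74.] [716.  20.  87.]
top [ 61 141  23  26 248] [610. 706.  31.] [580. 695.   6.] [650. 740.  55.]
top [338 178   6  12  57] [531. -45. 113.] [518. -50.  60.] [547. -38. 122.]
top [563 205  11  24  89] [ 463. -694.   22.] [ 429. -711.   17.] [ 493. -677.   39.]
top [570 233   8   8  33] [ 405. -711.   20.] [ 396. -720.   14.] [ 415. -704.   25.]
top [180 257  22  29 253] [290. 368.  14.] [251. 340.  -4.] [330. 401.  22.]
scene [295 196   9  15  99] [537. -44. 103.] [481. -76.  58.] [554. -37. 121.]
scene [436 204  22  17 160] [293. 368.  13.] [239. 340.  -3.] [335. 394.  20.]
scene [279 241  23  18 167] [677.   5.  79.] [641. -21.  61.] [711.  23.  87.]
scene [536 346  25  31 310] [643. 711.  28.] [603. 697.  -2.] [664. 737.  53.]
18.700000000000003 [-3.13986507e+00 -9.65151219e-05  3.58784837e-01]
```

View pics/top.png

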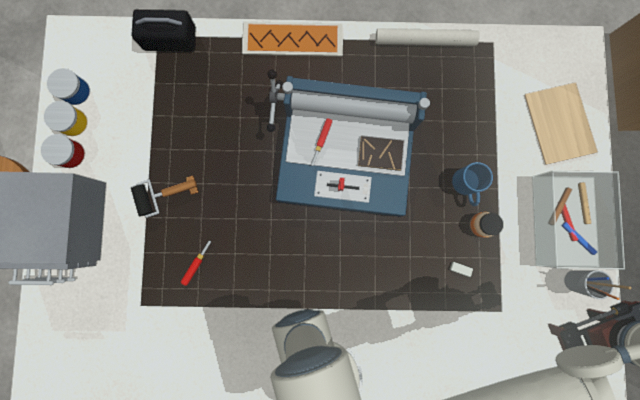

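View pics/scene.png

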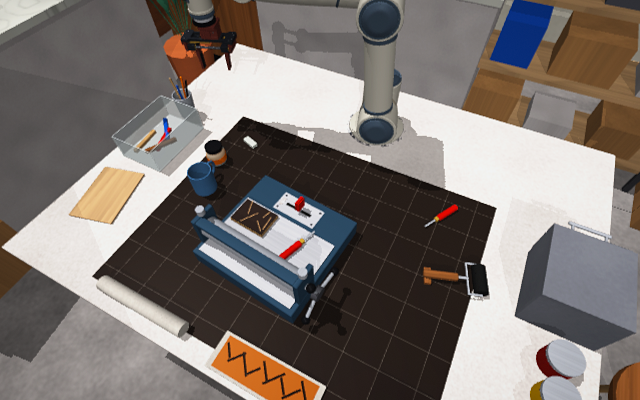

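The top view shows the red lever at about (341,184) in the white slot plate, which spans x 315-371 and y 170-202. The scene view confirms this, and the press is yawed by about -0.1 rad. Next I'll shut the gripper and look from close by.

```bash
python3 - <<'E'
from h import *
from scipy.spatial.transform import Rotation as Ro
r.move_gripper(0.0)
r.movep([480,-45,300],[np.pi,0,-0.105])
p=np.array(r.get_ee_pos());o=r.get_eef_rot()
f=r.grab_frame("wrist");save(f,"w1")
T=np.eye(4);T[:3,:3]=Ro.from_euler("xyz",o).as_matrix();T[:3,3]=p
f["view"]=np.linalg.inv(T@f["T_tool_cam"])
np.savez("w1.npz",**{k:f[k] for k in("img","range_z","intrinsics","view")})
k,l,s,c=cv2.connectedComponentsWithStats(red(f).astype(np.uint8))
for i in range(1,k):
    if s[i,4]>100:
        q,_,_=pts(f,l==i); print(s[i],np.median(q,0).round(1),q.min(0).round(),q.max(0).round())
h=cv2.cvtColor(f["img"],cv2.COLOR_RGB2HSV)
w=((h[...,1]<50)&(h[...,2]>120)).astype(np.uint8)
k,l,s,c=cv2.connectedComponentsWithStats(w)
for i in range(1,k):
    if s[i,4]>300:
        q,_,_=pts(f,l==i); print("white",s[i],np.median(q,0).round(1),cv2.minAreaRect(q[:,:2].astype(np.float32)))
print(p,o,r.get_time_s(),r.get_grip_width(),r.get_ft_force())
E
```

```text
[239   0  24  43 770] [658.2   6.2  80.6] [637.  -9.  63.] [677.  23.  84.]
[304 121  15  30 387] [532.9 -45.9 116.5] [517. -54.  59.] [548. -36. 121.]
[ 68 289  21  17 259] [315.9 349.8  16.4] [298.   9.  -0.] [516. 384. 392.]
white [  167     0   301    94 16625] [630.  -14.   63.5] ((626.3697509765625, -62.296356201171875), (335.1685791015625, 97.4083480834961), 83.88600158691406)
white [ 255  102  126   61 6427] [535.2 -57.6  60.2] ((532.0808715820312, -52.91753387451172), (152.44461059570312, 71.7110824584961), 84.49934387207031)
white [ 619  199   21   89 1256] [ 3.010e+02 -5.219e+02 -1.000e-01] ((414.455078125, -366.3721618652344), (499.8403625488281, 109.25760650634766), 56.769752502441406)
white [533 243  43  24 641] [ 310.  -393.3   13.5] ((304.88079833984375, -399.1931457519531), (71.82439422607422, 29.437644958496094), 71.3807144165039)
white [311 339  11  35 310] [150.9 -12.7   0.2] ((308.3395690917969, -28.83481788635254), (15.868412971496582, 388.8034973144531), 83.73104095458984)
white [ 435  339  124   53 6116] [ 1.042e+02 -3.184e+02  1.000e-01] ((234.99623107910156, -205.78323364257812), (576.3237915039062, 201.31089782714844), 42.174217224121094)
white [  78  348  121   34 2994] [164.7 289.9  -0. ] ((278.15533447265625, 152.3958282470703), (172.5382537841797, 561.6304321289062), 38.8072624206543)
[480.02180439 -45.57874866 299.80793298] [ 3.14141838e+00  2.69180702e-04 -1.05777261e-01] 3.6 0.005385985933140659 [ 3.73537088e-04  1.41187122e-01 -9.03442086e-01]
```

View pics/w1.png

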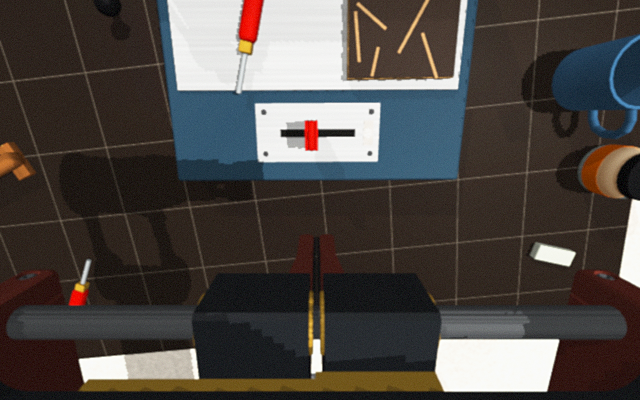

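The wrist view shows the lever at (311,135) and the slot from x 280 to 354. The plate centre is (532,-53), yaw about -0.10, and the lever sits 7 mm towards +y, so it is in notch 3. I'll push it home from the +y side.

```bash
cat >> h.py <<'E'
yaw=-0.10; u=np.array([-np.sin(yaw),np.cos(yaw),0]); M=np.array([532.5,-52.8,0]); ORI=[np.pi,0,yaw]
def P(s,z): return M+u*s+[0,0,z]           # s = press y
def S(): return float((np.array(r.get_ee_pos())-M)@u)
def F(): return float(np.array(r.get_ft_force())@u)
E
python3 - <<'E'
from h import *
r.movep(P(48,200),ORI)
print("down guard",r.move_linear(P(48,85),vel=100,guard=8), S(),r.get_ee_pos(),F())
print("touch",r.move_linear(P(15,85),vel=20,guard=2.5),S(),F())
print("home",r.move_linear(P(-24,85),vel=25,guard=18),S(),F())
r.dwell(0.4); print(S(),F(),r.get_time_s())
E
```

```text
down guard False 48.02967367190614 [537.81836546  -5.06278971  85.96682473] -0.6615413796080388
touch True 23.289216512796425 1.0410269806769739
home True -17.512350041348796 3.6345512245279172
-17.401963131493545 2.74735040585093 8.7167
```

Touch at +23.3 and stop at -17.5 give 40.8 mm of travel, against 42 mm expected. I'll back off, check with the wrist camera, then touch the home face.

```bash
cat >> h.py <<'E'
from scipy.spatial.transform import Rotation as Ro
def look(n):
    r.movep(P(-30,300)+[-52,0,0],ORI); r.dwell(0.3)
    p=r.get_ee_pos();o=r.get_eef_rot();f=r.grab_frame("wrist");save(f,n)
    T=np.eye(4);T[:3,:3]=Ro.from_euler("xyz",o).as_matrix();T[:3,3]=p
    f["view"]=np.linalg.inv(T@f["T_tool_cam"])
    q,_,_=pts(f,red(f)); k=(q[:,2]>105)&(q[:,2]<126)&(abs(q[:,0]-532)<30)&(abs(q[:,1]+50)<70)
    q=q[k]; s=(q-M)@u; print("lever n",k.sum(),"median",np.median(q,0).round(1),"s",np.median(s).round(1),"value",(np.median(s)+35).round(1))
E
python3 - <<'E'
from h import *
r.move_linear(P(10,85),vel=60); r.move_linear(P(10,200),vel=150)
look("w2")
r.movep(P(-78,200),ORI)
print("down",r.move_linear(P(-78,85),vel=100,guard=8))
r.dwell(0.3);print(F())
print("touch",r.move_linear(P(-46,85),vel=15,guard=2.5),S(),F(),r.get_time_s())
E
```

```text
lever n 363 median [529.4 -88.  116.7] s -35.7 value -0.7
down False
0.08613398954357623
touch True -51.15193474738807 -2.644811110681092 14.925
```

View pics/w2.png

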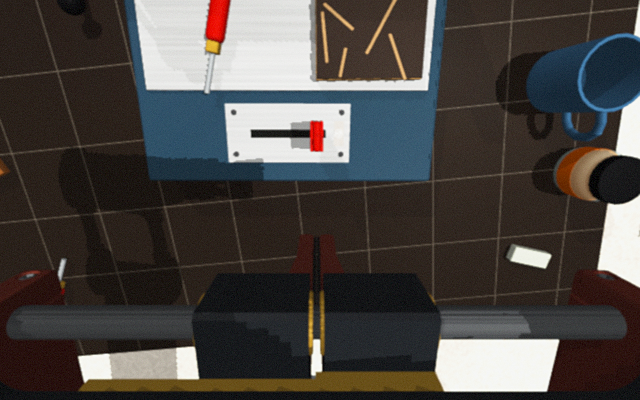

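The picture shows the lever at the right-hand end of the slot (318,135), so it is home. Contact is at about s = -52. I'll push slowly to just past the third hump.

```bash
python3 - <<'E'
from h import *
r.move_linear(P(-24,85),vel=20); r.dwell(.2); print(S(),F())
for s in np.arange(-23,-13.5,1):
    r.move_linear(P(s,85),vel=10); r.dwell(.1); print(round(S(),1),round(F(),1))
    if S()+52>34.5 and abs(F())<1: break
r.move_linear(P(S()-40,85),vel=60); r.move_linear(P(-60,200),vel=150)
look("w3"); print(r.get_time_s())
E
```

```text
-24.02930992449437 0.7880731998568736
-23.3 -2.6
-22.4 -5.0
-21.5 -5.7
-20.8 -7.0
-20.0 -7.1
-18.7 -6.2
-16.2 -0.1
lever n 418 median [533.6 -47.4 116.1] s 5.5 value 40.5
21.6667
```

View pics/w3.png

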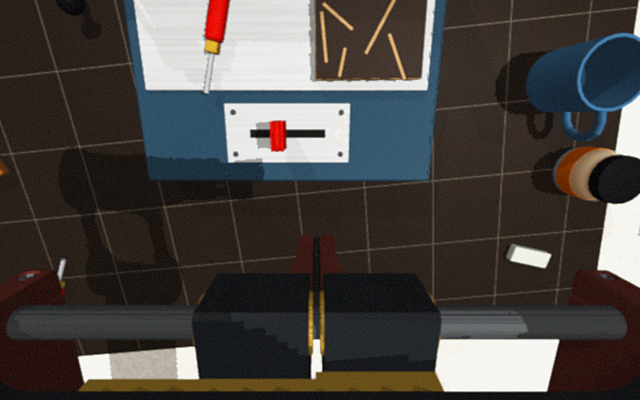

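The lever is at (278,135), about 41 mm from its home position, which is the third notch. It snapped in ahead of the finger, and the arm is clear.

```bash
python3 -c "
from rig import r
print(r.finish_job())"
```

```text
the job is handed in; nothing more can be done
None
```

I pushed the lever home to its stop, then back out to the third click (camera reading about 41 mm from home), with the arm clear of it; the job is handed in, but no verdict came back.

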